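# Sort marked pressure sensors by cap colour

### The job

Four freshly marked pressure sensors with red, yellow and white caps stand mixed on the light blue rack: stand each one upright on the floor of the bin of its cap's colour, setting it down gently without dropping it or letting any sensor fall over. Leave the black-capped sensors on the rack and the two sensors already in the bins where they are, do not touch the dial-gauge stand, and do not disturb the mug, tape roll, screwdriver or caliper.

Things in the scene. Friction and masses are not known exactly. Their poses are not given: they have to be found in the camera images.
- red_1: A pressure sensor standing upright, turned steel with a red cap, 74 mm tall, 90 g. Foot 28 mm diameter, 12 mm high; above it a 24 mm diameter cylinder (steel from 12 to 40 mm, red cap from 40 to 66 mm), then a 16 mm tip to 74 mm. Origin: centre of the underside; z is its axis, up. Starts on the rack; to be sorted.
- red_2: A pressure sensor standing upright, turned steel with a red cap, 74 mm tall, 90 g. Foot 28 mm diameter, 12 mm high; above it a 24 mm diameter cylinder (steel from 12 to 40 mm, red cap from 40 to 66 mm), then a 16 mm tip to 74 mm. Origin: centre of the underside; z is its axis, up. Starts on the rack; to be sorted.
- yellow_1: A pressure sensor standing upright, turned steel with a yellow cap, 74 mm tall, 90 g. Foot 28 mm diameter, 12 mm high; above it a 24 mm diameter cylinder (steel from 12 to 40 mm, yellow cap from 40 to 66 mm), then a 16 mm tip to 74 mm. Origin: centre of the underside; z is its axis, up. Starts on the rack; to be sorted.
- white_1: A pressure sensor standing upright, turned steel with a white cap, 74 mm tall, 90 g. Foot 28 mm diameter, 12 mm high; above it a 24 mm diameter cylinder (steel from 12 to 40 mm, white cap from 40 to 66 mm), then a 16 mm tip to 74 mm. Origin: centre of the underside; z is its axis, up. Starts on the rack; to be sorted.
- black_1: A pressure sensor standing upright, turned steel with a black cap, 74 mm tall, 90 g. Foot 28 mm diameter, 12 mm high; above it a 24 mm diameter cylinder (steel from 12 to 40 mm, black cap from 40 to 66 mm), then a 16 mm tip to 74 mm. Origin: centre of the underside; z is its axis, up. Stands among the others on the rack and stays there.
- black_2: A pressure sensor standing upright, turned steel with a black cap, 74 mm tall, 90 g. Foot 28 mm diameter, 12 mm high; above it a 24 mm diameter cylinder (steel from 12 to 40 mm, black cap from 40 to 66 mm), then a 16 mm tip to 74 mm. Origin: centre of the underside; z is its axis, up. Stands among the others on the rack and stays there.
- black_3: A pressure sensor standing upright, turned steel with a black cap, 74 mm tall, 90 g. Foot 28 mm diameter, 12 mm high; above it a 24 mm diameter cylinder (steel from 12 to 40 mm, black cap from 40 to 66 mm), then a 16 mm tip to 74 mm. Origin: centre of the underside; z is its axis, up. Stands among the others on the rack and stays there.
- yellow_0: A pressure sensor standing upright, turned steel with a yellow cap, 74 mm tall, 90 g. Foot 28 mm diameter, 12 mm high; above it a 24 mm diameter cylinder (steel from 12 to 40 mm, yellow cap from 40 to 66 mm), then a 16 mm tip to 74 mm. Origin: centre of the underside; z is its axis, up. Already stands in the yellow bin, near one end of it, and stays there.
- white_0: A pressure sensor standing upright, turned steel with a white cap, 74 mm tall, 90 g. Foot 28 mm diameter, 12 mm high; above it a 24 mm diameter cylinder (steel from 12 to 40 mm, white cap from 40 to 66 mm), then a 16 mm tip to 74 mm. Origin: centre of the underside; z is its axis, up. Already stands in the white bin, near one end of it, and stays there.
- bin_red: The red plastic bin, an open-topped box fixed to the bench: 110 mm along its x, 130 mm along its y, 40 mm high outside, walls and floor 4 mm thick. Origin: centre of its underside (inner floor 4 mm above it).
- bin_red_in (a point): Centre of the inner floor of the red bin (the floor measures 102 mm along x and 122 mm along y); axes as the bin.
- bin_yellow: The yellow plastic bin, an open-topped box fixed to the bench: 110 mm along its x, 130 mm along its y, 40 mm high outside, walls and floor 4 mm thick. Origin: centre of its underside (inner floor 4 mm above it).
- bin_yellow_in (a point): Centre of the inner floor of the yellow bin (the floor measures 102 mm along x and 122 mm along y); axes as the bin.
- bin_white: The white plastic bin, an open-topped box fixed to the bench: 110 mm along its x, 130 mm along its y, 40 mm high outside, walls and floor 4 mm thick. Origin: centre of its underside (inner floor 4 mm above it).
- bin_white_in (a point): Centre of the inner floor of the white bin (the floor measures 102 mm along x and 122 mm along y); axes as the bin.
- rack: Light blue perforated rack, fixed to the bench, on which seven sensors stand: flat deck 138 mm along its x, 198 mm along its y, top 35 mm above the bench; its holes are only a pattern. Origin: centre of its underside. Sensors stand about 44 mm apart along its x and 74 mm along its y (each a few mm off): fingers fit between them along y.
- gauge_stand: Dial-gauge stand, fixed to the bench between the bins: black steel base 62 x 56 x 32 mm, upright 12 mm diameter post to 170 mm height, a clamp and a 44 mm wide dial (centre 135 mm high, 40 mm from the post along its +x) with a stem below it. It fits in a circle of radius 65 mm. Origin: centre of the base's underside, under the post. Not to be touched.
- mug: Blue mug, 76 mm diameter, 90 mm tall, with a handle; bystander. Origin: centre of its underside.
- tape_roll: Roll of brown tape lying flat, 84 mm diameter, 24 mm high; bystander. Origin: centre of its underside.
- screwdriver: Screwdriver lying on the bench; bystander. Lies along its x axis, handle to -x.
- caliper: Steel caliper lying flat on the bench, about 200 x 60 x 8 mm; bystander. Lies along its x axis.
There are look-alikes about, which are no part of the job. What is shaped like the yellow_1 but green is not meant. There is more than one size of the bin_white; the one meant has the size given above.

How it is judged (in metres and radians):
At the end, for the whole second after the job is handed in: Every red, yellow and white-capped sensor stands in its colour's bin: tilt under 0.12 rad, foot within 6 mm of the inner floor, axis within 45 mm (bin x) and 55 mm (bin y) of its centre, at rest. Black-capped sensors upright, they and the loose bystanders within 20 mm of their start (x of red_1 in the frame of bin_red_in between -0.045 and 0.045 m and y of red_1 in the frame of bin_red_in between -0.055 and 0.055 m and z of red_1 in the frame of bin_red_in between -0.006 and 0.006 m and angle between each of red_1, red_2, yellow_1, white_1, yellow_0, white_0, black_1, black_2, black_3's own z axis and vertical below 0.12 rad and linear speed of each of red_1, red_2, yellow_1, white_1, yellow_0, white_0, black_1, black_2, black_3 below 0.02 m/s and x of red_2 in the frame of bin_red_in between -0.045 and 0.045 m and y of red_2 in the frame of bin_red_in between -0.055 and 0.055 m and z of red_2 in the frame of bin_red_in between -0.006 and 0.006 m and x of yellow_1 in the frame of bin_yellow_in between -0.045 and 0.045 m and y of yellow_1 in the frame of bin_yellow_in between -0.055 and 0.055 m and z of yellow_1 in the frame of bin_yellow_in between -0.006 and 0.006 m and x of white_1 in the frame of bin_white_in between -0.045 and 0.045 m and y of white_1 in the frame of bin_white_in between -0.055 and 0.055 m and z of white_1 in the frame of bin_white_in between -0.006 and 0.006 m and x of yellow_0 in the frame of bin_yellow_in between -0.045 and 0.045 m and y of yellow_0 in the frame of bin_yellow_in between -0.055 and 0.055 m and z of yellow_0 in the frame of bin_yellow_in between -0.006 and 0.006 m and x of white_0 in the frame of bin_white_in between -0.045 and 0.045 m and y of white_0 in the frame of bin_white_in between -0.055 and 0.055 m and z of white_0 in the frame of bin_white_in between -0.006 and 0.006 m and distance of each of black_1, black_2, black_3, mug, tape_roll, screwdriver, caliper from where it was at the start of the episode below 0.02 m); the robot touches nothing.
It fails at once if a sensor falls over (angle between any of red_1, red_2, yellow_1, white_1, black_1, black_2, black_3, yellow_0, white_0's own z axis and vertical above 1 rad).
It fails at once if a sensor is dropped or thrown (moves faster than 0.7 m/s out of the fingers, as after a fall of more than about 25 mm) ((linear speed of red_1 above 0.7 m/s and contact force between red_1 and the fingers below 0.05 N) or (linear speed of red_2 above 0.7 m/s and contact force between red_2 and the fingers below 0.05 N) or (linear speed of yellow_1 above 0.7 m/s and contact force between yellow_1 and the fingers below 0.05 N) or (linear speed of white_1 above 0.7 m/s and contact force between white_1 and the fingers below 0.05 N)).
It fails at once if a black-capped sensor or one that was already in its bin is displaced by more than 20 mm (distance of any of black_1, black_2, black_3, yellow_0, white_0 from where it was at the start of the episode above 0.02 m).
It fails at once if the mug, tape roll, screwdriver or caliper is displaced by more than 20 mm (distance of any of mug, tape_roll, screwdriver, caliper from where it was at the start of the episode above 0.02 m).
It fails at once if the robot or a sensor bumps the dial-gauge stand (more than 2 N) (contact force between gauge_stand and the fingers above 2 N or contact force between gauge_stand and the arm above 2 N or contact force between gauge_stand and red_1 above 2 N or contact force between gauge_stand and red_2 above 2 N or contact force between gauge_stand and yellow_1 above 2 N or contact force between gauge_stand and white_1 above 2 N).
It also fails if it takes over 72 s, if anything falls off the work surface, if the arm or the gripper's body presses on something with over 40 N, if the wrist force passes 120 N, or if a joint passes its speed limit or range.

### The arm

A 6-joint arm with a two-finger parallel gripper is mounted at the origin on the work surface. World frame = base frame: x ahead of the robot, y to its left, z up, the work surface at z = 0. Lengths are in mm, angles in rad, forces in N, time in s.
With the tool pointing down it reaches from about 250 to 775 mm from the base axis. Payload 8.9 kg.
Tool frame: the origin (TCP) lies on the centre line of the jaws, within the pads' length; the fingertips stand manip.tcp_to_tips ahead of it and the grasp point (between the pads) is the TCP (manip.tcp_to_tips is the distance from the TCP to the fingertips, in mm); z points along the fingers, y is the direction in which the jaws open and shut (so a half turn about z gives the same grasp; the last joint's range is limited). The gripper opens to 85 mm and grips with 20 to 120 N. Pads are 22 mm wide; open, the fingers measure 114 mm over their backs; the gripper's body (76 mm by 85 mm) begins 54 mm behind the grasp point. The pads swing forward as they close: fully open they stand 13 mm farther back than shut.
Start: joints at [-0.139, 0.291, -0.153, 1.127, 0, 1.431], TCP at [524.999, 0.004, 250.305] pointing down, gripper open.
Joint ranges: [-2.52, 2.52], [-0.91, 1.74], [-1.3, 1.37], [-1.96, 2.02], [-1.52, 1.47], [-3.14, 3.14]. Speed limits (rad/s): [2.22, 2.22, 2.79, 3.14, 3.14, 3.14].

### API

Orientations are given as a unit quaternion [x, y, z, w].
In Python, from plant import manip gives the robot as it stands. The module is installed in compiled form; this text tells all that it offers.
- The arm moves only by the tool jog_arm, never from a script. Its arguments are lists of equal length, an entry for each row: "angular": the turn, a rotation vector about the world's x, y, z in degrees, a list of three; "dp": the shift along the world's x, y, z in m, a list of three; "jaw": the opening, from 0 (shut) to 1 (fully open). In form: {"angular": [[rx, ry, rz], ...], "dp": [[tx, ty, tz], ...], "jaw": [jaw, ...]}. A call has 1 to 20 rows; each row is the pose to reach, as a shift and turn from the pose commanded when the call began; what a row does not reach only later rows make up. A row lasts 1/12 s, in which the tool goes at most 41.7 mm and 7.16 degrees, less where a joint would pass 70% of its speed; a pose out of reach is approached as far as the arm can. A call with a gripper value outside its range is refused whole. The fingers move at their own pace and stop on an object; the grip force is fixed at half the most. Time passes only in rows, so rows that repeat a pose let the fingers close. It gives the time, the measured TCP pose, the force and the opening at its end, in the units of the state.
- manip.observe(): the state, without advancing time (a new reading comes with each control period).
- manip.camera(name): name is "scene" or "side" or "wrist"; returns a dict with "frame" (384x512x3 uint8, blue, green, red), "mtx" (3x3 intrinsics, pixels), "dist" ([k1, k2, p1, p2, k3] as OpenCV has them; the pictures are not rectified), "cam_to_world" (4x4, takes a point from camera to world coordinates); the wrist camera has in their place "hand_eye" (4x4, takes a point from camera to tool coordinates, whose origin is the TCP and whose axes are the flange's). Camera axes: x right, y up, looking along -z (the intrinsics and any distortion apply to the point x, -y, -z); pixel columns grow to the right and rows downward; lengths in mm; the calibration is good to about 2 mm. A picture is of the moment at which its call begins: read the wrist's pose just before it. There is no depth.
- manip.close_job(): hands the job in, once; it reports no verdict.
Trained networks look in the newest picture that a camera, given by its name, has taken for a name from the list of things; names that differ only in an ending like _2 or _b are one class to them, and where a whole thing is asked for, a point or a joint stands for the part that bears it (a point fixed in the world has none). Each returns a list of dicts, best first, with "score" (0 to 1); they miss things now and then, are a little off and sometimes report something else, mostly with a low value. They report only what shows in the picture. A call takes as long as a camera call. They do not tell look-alikes from the thing itself.
- manip.trace(camera, label): "mask" (384x512 bool, what is visible of it) and "position" ([column, row] in pixels, amid what is visible of it).
- manip.spot_point(camera, label): "position" ([column, row] in pixels: a listed point, or the origin of a listed thing).
The state is a dict: "time_s": time; "joint_pos": joint angles; "qd": joint speeds; "joint_torque": joint torques, N m; "position": TCP position; "tool_rot": TCP orientation; "ft_force": force on the tool from outside, world axes, zero at the start; "torque": the same for the moment, N m; "opening": opening from 0.0 (shut) to 1.0 (fully open).
Only numpy, scipy, OpenCV 4.12 (cv2) and the standard library are available. Lean on these libraries where they do the work, as an engineer would, in place of code of your own. Each camera call takes 0.05 s, during which the arm holds its last target. There are 200 camera calls.

## Working session

There is one attempt and no reset: what is moved stays moved. The work goes in short steps, Python scripts to look and compute and a tool call to move; the robot and the scene stay as the last step left them, time stands still between calls to the robot, and variables do not carry over. Pictures are saved under pics/ and viewed, about 8 in all and at most 12, crops included, and the job is handed in when it is done.

Besides the shell and the picture viewer there is one more tool, called after ">>>" as a command line: name --argument value ..., lists and objects as JSON in quotes. jog_arm: Moves the arm, as the interface text tells. Its arguments: {"type":"object","properties":{"angular":{"type":"array"},"dp":{"type":"array"},"jaw":{"type":"array"}},"required":["angular","dp","jaw"]}

```bash
mkdir -p pics; cat > h.py <<'E'
import numpy as np, cv2
from plant import manip
from scipy.spatial.transform import Rotation as R
def ray(c,uv,T):
    p=cv2.undistortPoints(np.array([[uv]],float),np.array(c['mtx'],float),np.array(c['dist'],float))[0,0]
    d=T[:3,:3]@np.array([p[0],-p[1],-1.0]); return T[:3,3],d
def onz(c,uv,z,T=None):
    T=np.array(c['cam_to_world'] if T is None else T); o,d=ray(c,uv,T); return o+d*(z-o[2])/d[2]
def proj(c,P,T=None):
    T=np.array(c['cam_to_world'] if T is None else T); q=(np.asarray(P,float)-T[:3,3])@T[:3,:3]
    q=q*[1,-1,-1]; return cv2.projectPoints(q.reshape(-1,1,3),np.zeros(3),np.zeros(3),np.array(c['mtx'],float),np.array(c['dist'],float))[0][:,0]
def wristT(s,c):
    T=np.eye(4);T[:3,:3]=R.from_quat(s['tool_rot']).as_matrix();T[:3,3]=s['position'];return T@np.array(c['hand_eye'])
E
python3 - <<'E'
from h import *
print(manip.tcp_to_tips, manip.observe())
for n in ['scene','side','wrist']:
    c=manip.camera(n); cv2.imwrite(f'pics/{n}0.png',c['frame'])
    print(n, c.get('cam_to_world',c.get('hand_eye')))
    for l in ['red_1','yellow_1','white_1','black_1','bin_red','bin_yellow','bin_white','bin_red_in','bin_yellow_in','bin_white_in','rack','gauge_stand']:
        for r in manip.spot_point(n,l):
            if n!='wrist': 
                z={'b':0,'r':35}.get(l[0],35); z=0 if 'bin' in l or l in('rack','gauge_stand') else 35
                if l.endswith('_in'): z=4
                print(l,round(r['score'],2),np.round(r['position']),np.round(onz(c,r['position'],z)))
a=[cv2.imread(f'pics/{n}0.png') for n in ['scene','side','wrist']]
cv2.imwrite('pics/a.png',np.vstack(a[:2])[:, :])
E
```

```text
19.0 {'time_s': 0.0, 'joint_pos': array([-1.39301859e-01,  2.91262836e-01, -1.54130026e-01,  1.12670101e+00,
       -3.25321952e-05,  1.43152498e+00]), 'qd': array([ 4.78946708e-04,  3.89884193e-04,  2.86566606e-05,  1.19808947e-03,
       -5.12123278e-04,  2.64135340e-04]), 'joint_torque': array([-3.46096487e-03, -5.37150800e+01,  3.31364536e+01,  1.60375424e-02,
       -3.39078597e-04,  1.08972756e-05]), 'position': array([5.24582667e+02, 5.13430254e-02, 2.49739973e+02]), 'tool_rot': array([ 7.07117414e-01,  7.07095851e-01, -4.03604080e-04, -5.08206064e-04]), 'ft_force': array([-0.14032568,  0.58287545,  0.13315187]), 'torque': array([ 0.01208403,  0.04465657, -0.04519945]), 'opening': 0.9977772790855215}
scene [[ 5.33922625e-01 -5.57532771e-01  6.35675892e-01  1.31133148e+03]
 [ 8.45416664e-01  3.39523346e-01 -4.12303967e-01 -4.08023562e+02]
 [ 1.40461672e-02  7.57549408e-01  6.52626692e-01  8.91626256e+02]
 [ 0.00000000e+00  0.00000000e+00  0.00000000e+00  1.00000000e+00]]
red_1 0.71 [252. 201.] [517.  91.  35.]
red_1 0.58 [275. 176.] [454. 217.  35.]
yellow_1 0.67 [208. 261.] [ 
[... 2179 characters left out ...]
0.]
bin_white 0.6 [197. 167.] [ 464. -255.    0.]
bin_red_in 0.64 [231. 177.] [433. -93.   4.]
bin_yellow_in 0.79 [195. 199.] [624. -93.   4.]
bin_white_in 0.88 [200. 165.] [ 449. -250.    4.]
bin_white_in 0.49 [222. 148.] [ 285. -288.    4.]
bin_white_in 0.4 [268. 209.] [500. 154.   4.]
rack 0.83 [269. 221.] [544. 196.   0.]
gauge_stand 0.83 [169. 180.] [ 602. -270.    0.]
gauge_stand 0.24 [189. 197.] [ 629. -121.    0.]
wrist [[-6.75480517e-05  9.52275988e-01  3.05238330e-01  7.87330909e+01]
 [ 9.99999938e-01 -4.12041498e-05  3.49843907e-04 -1.23078941e+00]
 [ 3.45725038e-04  3.05238335e-01 -9.52275926e-01 -1.23897955e+02]
 [ 0.00000000e+00  0.00000000e+00  0.00000000e+00  1.00000000e+00]]
```

```bash
python3 - <<'E'
import cv2,numpy as np
a=cv2.imread('pics/scene0.png')[150:330,60:360];b=cv2.imread('pics/side0.png')[120:300,120:400]
a=cv2.resize(a,(500,300),interpolation=cv2.INTER_CUBIC);b=cv2.resize(b,(467,300),interpolation=cv2.INTER_CUBIC)
a=cv2.imread('pics/scene0.png')[150:330,60:360];a=cv2.resize(a,None,fx=2.6,fy=2.6,interpolation=cv2.INTER_CUBIC)
cv2.imwrite('pics/b.png',a)
c=cv2.imread('pics/side0.png')[120:300,120:400];cv2.imwrite('pics/c.png',cv2.resize(c,None,fx=2.6,fy=2.6,interpolation=cv2.INTER_CUBIC))
E
```

```text
(no output)
```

View pics/b.png

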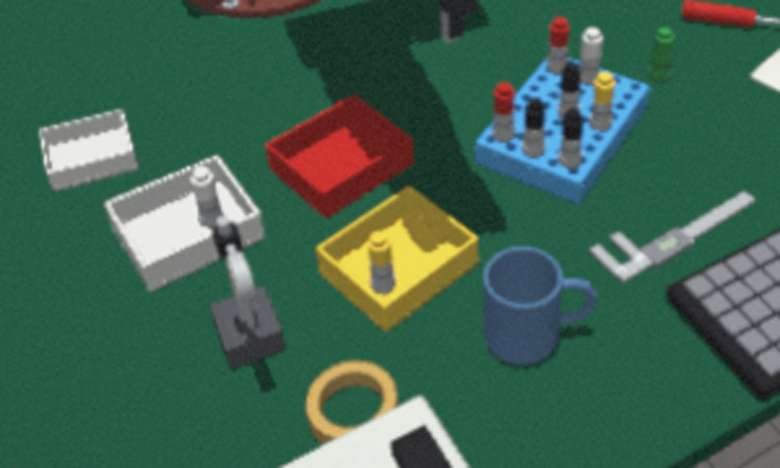

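View pics/c.png

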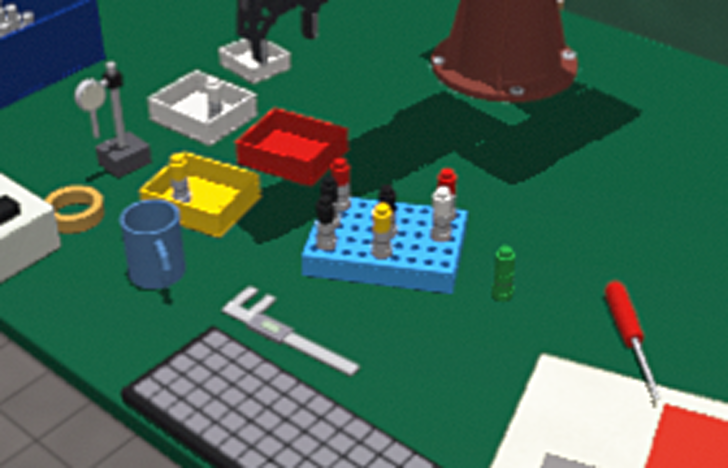

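The pictures show:
- **On the rack:** red caps at about scene px (254,183) and (275,158), white (288,162), yellow (292,180), and three black.
- **Look-alikes:** a green sensor at (315,163) off the rack and a small white bin at (93,207). The larger white bin, at about (130,236), is the right one.

```bash
python3 - <<'E'
from h import *
cs=manip.camera('scene');cd=manip.camera('side')
A=dict(redA=(504,86),redB=(560,21),white=(592,32),bC=(571,67),bA=(535,103),bB=(572,115),yel=(604,77))
B=dict(redB=(447,173),white=(443,191),bC=(387,190),redA=(341,163),yel=(382,208),bA=(328,183),bB=(325,200))
P={}
for k in A:
    u=np.array(A[k])/2.6+[60,150];v=np.array(B[k])/2.6+[120,120]
    a=onz(cs,u,107);b=onz(cd,v,107);P[k]=(a+b)/2;print(k,a.round(),b.round())
# bins from scene rim corners z=40
for n,l in dict(red=[(267,151),(349,97),(413,150)],yel=[(318,252),(408,187),(478,241)],white=[(106,208),(217,157),(261,210)],rack=[(477,145),(547,62),(649,88),(579,185)]).items():
    print(n,[onz(cs,np.array(q)/2.6+[60,150],35 if n=='rack' else 40).round()[:2] for q in l])
for n,l in dict(red=[(237,148),(272,109),(348,127),(311,165)],yel=[(140,193),(177,154),(260,184),(222,215)],white=[(150,103),(199,71),(256,97),(207,125)],rack=[(303,268),(345,200),(467,211),(452,290)]).items():
    print(n,[onz(cd,np.array(q)/2.6+[120,120],35 if n=='rack' else 40).round()[:2] for q in l])
E
```

```text
redA [521.  93. 107.] [526.  99. 107.]
redB [451. 218. 107.] [455. 221. 107.]
white [489. 238. 107.] [491. 242. 107.]
bC [532. 178. 107.] [535. 185. 107.]
bA [564. 107. 107.] [572. 117. 107.]
bB [602. 131. 107.] [603. 139. 107.]
yel [567. 200. 107.] [570. 206. 107.]
red [array([ 410., -158.]), array([373., -36.]), array([496., -14.])]
yel [array([ 581., -172.]), array([546., -47.]), array([655., -22.])]
white [array([ 404., -338.]), array([ 390., -210.]), array([ 494., -199.])]
rack [array([523.,  56.]), array([436., 212.]), array([545., 291.]), array([639., 120.])]
red [array([ 519., -112.]), array([ 407., -149.]), array([371., -24.]), array([483.,   2.])]
yel [array([ 687., -134.]), array([ 587., -168.]), array([564., -20.]), array([649.,  -8.])]
white [array([ 515., -310.]), array([ 396., -325.]), array([ 396., -194.]), array([ 503., -193.])]
rack [array([658., 148.]), array([511.,  91.]), array([424., 235.]), array([571., 320.])]
```

>>> jog_arm --angular '[[0,0,118],[0,0,118],[0,0,118],[0,0,118],[0,0,118],[0,0,118],[0,0,118],[0,0,118],[0,0,118],[0,0,118],[0,0,118],[0,0,118],[0,0,118],[0,0,118],[0,0,118],[0,0,118],[0,0,118],[0,0,118],[0,0,118]]' --dp '[[0.005,0.165,0.02],[0.005,0.165,0.02],[0.005,0.165,0.02],[0.005,0.165,0.02],[0.005,0.165,0.02],[0.005,0.165,0.02],[0.005,0.165,0.02],[0.005,0.165,0.02],[0.005,0.165,0.02],[0.005,0.165,0.02],[0.005,0.165,0.02],[0.005,0.165,0.02],[0.005,0.165,0.02],[0.005,0.165,0.02],[0.005,0.165,0.02],[0.005,0.165,0.02],[0.005,0.165,0.02],[0.005,0.165,0.02],[0.005,0.165,0.02]]' --jaw '[0.55,0.55,0.55,0.55,0.55,0.55,0.55,0.55,0.55,0.55,0.55,0.55,0.55,0.55,0.55,0.55,0.55,0.55,0.55]'

```text
time_s: 3.63
position: [530.0, 165.0, 270.3]
tool_rot: [-0.241, 0.971, 0.0, 0.0]
ft_force: [-0.1, 0.2, 0.4]
opening: 0.548
```

```bash
python3 - <<'E'
from h import *
s=manip.observe();c=manip.camera('wrist');T=wristT(s,c);np.savez('w1.npz',T=T)
cv2.imwrite('pics/w1.png',c['frame']);print(s['time_s'],s['position'],s['joint_pos'].round(2),c['mtx'],s['opening'])
img=c['frame'].copy()
for l in ['red_1','yellow_1','white_1','black_1']:
    for r in manip.trace('wrist',l):
        if r['score']>.3: print(l,round(r['score'],2),np.round(r['position']),'mask',r['mask'].sum(),onz(c,r['position'],90,T).round())
E
```

```text
3.6333 [530.02814324 165.00696365 270.30669759] [ 0.17  0.34 -0.03  1.2   0.   -0.32] [[298.59305006   0.         257.53044778]
 [  0.         298.59305006 192.90571366]
 [  0.           0.           1.        ]] 0.5481413629691289
red_1 0.77 [198. 135.] mask 760 [520.  93.  90.]
yellow_1 0.95 [ 17. 127.] mask 822 [599. -81.  90.]
yellow_1 0.85 [268. 211.] mask 708 [559. 195.  90.]
yellow_1 0.67 [390. 210.] mask 823 [494. 314.  90.]
yellow_1 0.41 [267. 176.] mask 739 [525. 175.  90.]
white_1 0.76 [328. 170.] mask 760 [489. 229.  90.]
black_1 0.89 [270. 179.] mask 654 [526. 179.  90.]
black_1 0.73 [197. 172.] mask 774 [555. 108.  90.]
black_1 0.67 [201. 211.] mask 889 [593. 130.  90.]
```

View pics/w1.png

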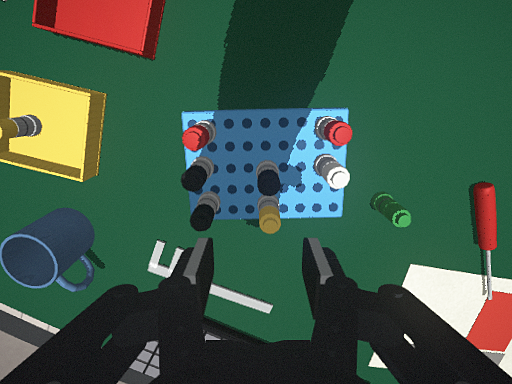

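The wrist view shows red at (195,137) and (335,130), white (333,172), yellow (268,215), three black, and green off the rack at (395,212). I'll zoom in to check the choice and pick out the tips.

```bash
python3 - <<'E'
import cv2
a=cv2.imread('pics/w1.png')[100:240,170:370];cv2.imwrite('pics/w1z.png',cv2.resize(a,None,fx=4,fy=4,interpolation=cv2.INTER_CUBIC))
E
```

```text
(no output)
```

View pics/w1z.png

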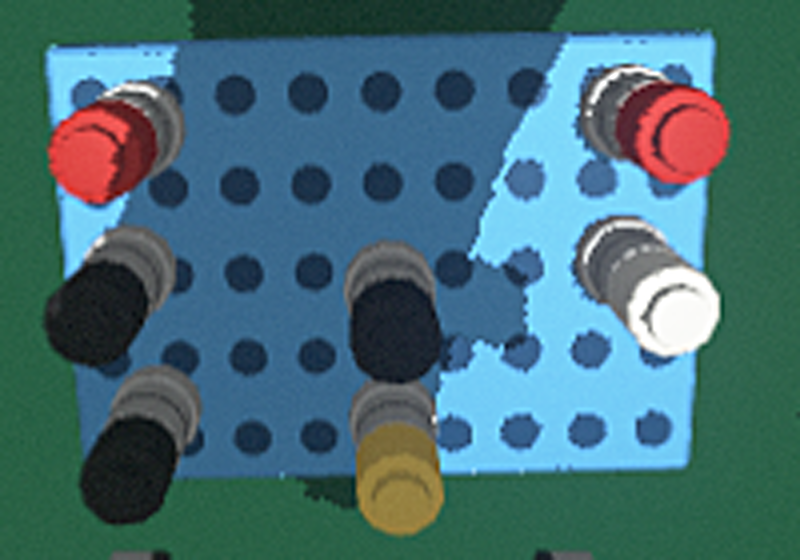

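```bash
python3 - <<'E'
from h import *
c=manip.camera('wrist');T=np.load('w1.npz')['T'];img=cv2.imread('pics/w1.png')
S=dict(redA=(93,155),redB=(684,133),white=(673,311),yel=(401,490),bA=(93,318),bB=(125,478),bC=(398,335))
z4=cv2.resize(img[100:240,170:370],None,fx=4,fy=4,interpolation=cv2.INTER_CUBIC)
th=np.linspace(0,6.283,40)
def circ(x,y,z,r,col):
    p=proj(c,np.c_[x+r*np.cos(th),y+r*np.sin(th),0*th+z],T); p=(p-[170,100])*4; cv2.polylines(z4,[p.astype(int)],True,col,1)
for k,q in S.items():
    w=onz(c,np.array(q)/4+[170,100],101,T);print(k,w.round(1))
    circ(*w[:2],101,12,(0,255,255));circ(*w[:2],35,14,(255,0,255));circ(*w[:2],109,8,(0,255,0))
print('rack',[onz(c,np.array(q)/4+[170,100],35,T).round()[:2] for q in [(48,46),(714,33),(690,467),(85,478)]])
# bins, rim z=40
print('red',[onz(c,q,40,T).round()[:2] for q in [(33,23),(163,0),(154,59)]])
print('yel',[onz(c,q,40,T).round()[:2] for q in [(105,93),(99,181),(5,71)]])
print('yel0 tip',onz(c,(5,128),74,T), 'foot',onz(c,(35,125),8,T))
cv2.imwrite('pics/w1o.png',z4)
E
```

```text
redA [522.9  91.3 101. ]
redB [450.6 216.4 101. ]
white [489.9 238.2 101. ]
yel [565.7 200.5 101. ]
bA [560.6 108.3 101. ]
bB [597.  133.9 101. ]
bC [528.3 179.2 101. ]
rack [array([514.,  58.]), array([420., 228.]), array([539., 296.]), array([634., 123.])]
red [array([ 501., -131.]), array([417.,  -7.]), array([476.,   8.])]
yel [array([535., -29.]), array([639.,  -1.]), array([ 566., -147.])]
yel0 tip [ 614.18123859 -105.13943006   74.        ] foot [ 622.87416243 -115.53237394    8.        ]
```

View pics/w1o.png

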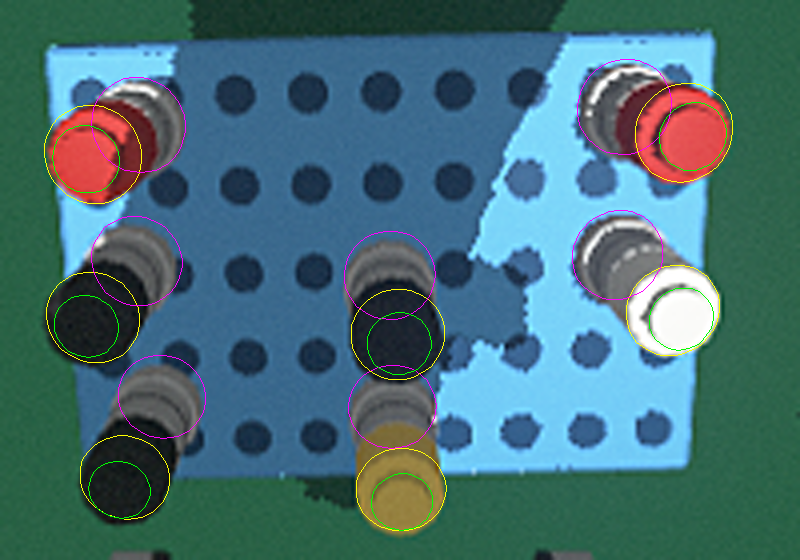

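>>> jog_arm --angular '[[0,0,0],[0,0,0],[0,0,0],[0,0,0],[0,0,0],[0,0,0],[0,0,0],[0,0,0],[0,0,0],[0,0,0],[0,0,0],[0,0,0],[0,0,0],[0,0,0],[0,0,0],[0,0,0]]' --dp '[[-0.007,-0.0735,-0.12],[-0.007,-0.0735,-0.12],[-0.007,-0.0735,-0.12],[-0.007,-0.0735,-0.12],[-0.007,-0.0735,-0.12],[-0.007,-0.0735,-0.14],[-0.007,-0.0735,-0.16],[-0.007,-0.0735,-0.18],[-0.007,-0.0735,-0.185],[-0.007,-0.0735,-0.185],[-0.007,-0.0735,-0.185],[-0.007,-0.0735,-0.185],[-0.007,-0.0735,-0.185],[-0.007,-0.0735,-0.185],[-0.007,-0.0735,-0.185],[-0.007,-0.0735,-0.185]]' --jaw '[0.55,0.55,0.55,0.55,0.55,0.55,0.55,0.55,0.55,0.55,0,0,0,0,0,0]'

```text
time_s: 5.27
position: [524.2, 91.8, 86.9]
tool_rot: [-0.242, 0.97, -0.0, 0.001]
ft_force: [-0.9, 1.1, 6.4]
opening: 0.26
```

>>> jog_arm --angular '[[0,0,0],[0,0,0],[0,0,0],[0,0,0],[0,0,-103],[0,0,-103],[0,0,-103],[0,0,-103],[0,0,-103],[0,0,-103],[0,0,-103],[0,0,-103],[0,0,-103],[0,0,-103],[0,0,-103],[0,0,-103],[0,0,-103],[0,0,-103],[0,0,-103],[0,0,-103]]' --dp '[[0,0,0.02],[0,0,0.05],[0,0,0.09],[0,0,0.12],[-0.053,-0.2015,0.215],[-0.053,-0.2015,0.215],[-0.053,-0.2015,0.215],[-0.053,-0.2015,0.215],[-0.053,-0.2015,0.215],[-0.053,-0.2015,0.215],[-0.053,-0.2015,0.215],[-0.053,-0.2015,0.215],[-0.053,-0.2015,0.215],[-0.053,-0.2015,0.215],[-0.053,-0.2015,0.215],[-0.053,-0.2015,0.215],[-0.053,-0.2015,0.215],[-0.053,-0.2015,0.215],[-0.053,-0.2015,0.215],[-0.053,-0.2015,0.215]]' --jaw '[0,0,0,0,0,0,0,0,0,0,0,0,0,0,0,0,0,0,0,0]'

```text
time_s: 6.93
position: [470.0, -110.0, 301.0]
tool_rot: [0.61, 0.793, 0.0, 0.0]
ft_force: [-0.1, -0.6, -1.9]
opening: 0.265
```

```bash
python3 - <<'E'
from h import *
s=manip.observe();c=manip.camera('wrist');T=wristT(s,c);np.savez('w2.npz',T=T)
cv2.imwrite('pics/w2.png',c['frame']);print(s['time_s'],s['position'],s['opening'],s['ft_force'])
for l in ['bin_red_in','bin_yellow_in','bin_white_in','yellow_0','white_0','red_1','gauge_stand']:
    for r in manip.spot_point('wrist',l):
        if r['score']>.3: print(l,round(r['score'],2),np.round(r['position']),onz(c,r['position'],0 if l[0]=='g' else 4,T).round())
E
```

```text
6.9333 [ 469.99057351 -109.98808144  301.00674069] 0.26477270704563016 [-0.13314451 -0.62527768 -1.91587044]
bin_red_in 0.88 [241. 131.] [438. -83.   4.]
bin_yellow_in 0.59 [355. 170.] [611. -94.   4.]
bin_white_in 0.89 [216. 246.] [ 443. -267.    4.]
bin_white_in 0.59 [107. 256.] [ 275. -331.    4.]
yellow_0 0.66 [358. 188.] [ 625. -119.    4.]
white_0 0.53 [219. 232.] [ 442. -241.    4.]
red_1 0.67 [259. 228.] [ 500. -219.    4.]
red_1 0.46 [383.   6.] [574. 118.   4.]
gauge_stand 0.68 [458. 155.] [756. -32.   0.]
gauge_stand 0.66 [320. 266.] [ 615. -261.   -0.]
gauge_stand 0.39 [406. 262.] [ 752. -219.    0.]
```

View pics/w2.png

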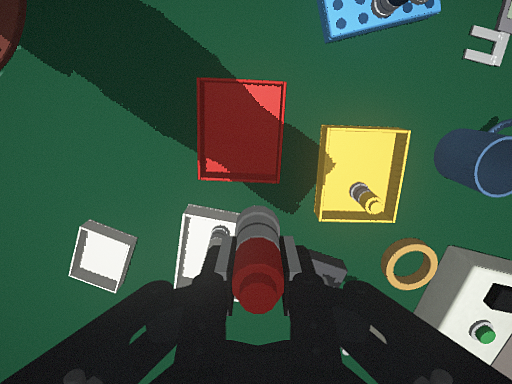

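```bash
python3 - <<'E'
from h import *
c=manip.camera('wrist');T=np.load('w2.npz')['T']
for n,l in dict(red=[(197,79),(286,80),(281,183),(200,182)],yel=[(321,125),(411,130),(395,222),(315,219)],white=[(185,205),(178,287)]).items():
    w=np.array([onz(c,q,40,T)[:2] for q in l]);print(n,w.round().tolist(),w.mean(0).round())
print('y0 tip',onz(c,(376,208),78,T).round(),'shoulder',onz(c,(373,206),70,T).round(),'foot',onz(c,(357,186),12,T).round())
print('w0 foot',onz(c,(220,231),16,T).round())
cs=manip.camera('scene');cd=manip.camera('side')
f=lambda c,o,q,z:onz(c,np.array(q)/2.6+o,z).round()[:2]
print('w0 tip',f(cs,[60,150],(202,168),78),f(cd,[120,120],(214,80),78))
print('gauge base top',f(cs,[60,150],(247,318),32), 'dial',f(cd,[120,120],(90,95),135),'post top',f(cd,[120,120],(111,65),170))
E
```

```text
red [[372.0, -31.0], [477.0, -5.0], [507.0, -132.0], [402.0, -158.0]] [439. -81.]
yel [[535.0, -45.0], [650.0, -20.0], [680.0, -145.0], [568.0, -170.0]] [608. -95.]
white [[388.0, -196.0], [402.0, -330.0]] [ 395. -263.]
y0 tip [ 626. -123.   78.] shoulder [ 625. -123.   70.] foot [ 620. -115.   12.]
w0 foot [ 443. -233.   16.]
w0 tip [ 439. -238.] [ 445. -234.]
gauge base top [ 616. -264.] dial [ 655. -264.] post top [ 617. -256.]
```

Red bin: centre (439,−81), yaw about 14°. Yellow: (608,−95), about 13°. White: about (447,−260), about 6°. I'll place the first red at (446,−109).

>>> jog_arm --angular '[[0,0,0],[0,0,0],[0,0,0],[0,0,0],[0,0,0],[0,0,0],[0,0,0],[0,0,0],[0,0,0],[0,0,0],[0,0,0],[0,0,0],[0,0,0],[0,0,0],[0,0,0]]' --dp '[[-0.024,0.001,-0.04],[-0.024,0.001,-0.08],[-0.024,0.001,-0.12],[-0.024,0.001,-0.16],[-0.024,0.001,-0.18],[-0.024,0.001,-0.2],[-0.024,0.001,-0.215],[-0.024,0.001,-0.225],[-0.024,0.001,-0.232],[-0.024,0.001,-0.238],[-0.024,0.001,-0.241],[-0.024,0.001,-0.243],[-0.024,0.001,-0.2445],[-0.024,0.001,-0.2445],[-0.024,0.001,-0.2445]]' --jaw '[0,0,0,0,0,0,0,0,0,0,0,0,0,0,0]'

```text
time_s: 8.73
position: [446.3, -109.1, 56.2]
tool_rot: [0.609, 0.793, 0.0, 0.0]
ft_force: [0.2, 0.8, -1.8]
opening: 0.264
```

>>> jog_arm --angular '[[0,0,0],[0,0,0],[0,0,0],[0,0,0]]' --dp '[[0,0,-0.0005],[0,0,-0.001],[0,0,-0.0015],[0,0,-0.0015]]' --jaw '[0,0,0,0]'

```text
time_s: 9.07
position: [446.4, -109.2, 55.8]
tool_rot: [0.609, 0.793, 0.0, 0.001]
ft_force: [-5.6, 1.3, 22.7]
opening: 0.265
```

>>> jog_arm --angular '[[0,0,0],[0,0,0],[0,0,0],[0,0,0],[0,0,0],[0,0,0],[0,0,103],[0,0,103],[0,0,103],[0,0,103],[0,0,103],[0,0,103],[0,0,103],[0,0,103],[0,0,103],[0,0,103],[0,0,103],[0,0,103],[0,0,103],[0,0,103]]' --dp '[[0,0,0.001],[0,0,0.001],[0,0,0.001],[0,0,0.02],[0,0,0.06],[0,0,0.1],[0.0046,0.3255,0.11],[0.0046,0.3255,0.11],[0.0046,0.3255,0.11],[0.0046,0.3255,0.11],[0.0046,0.3255,0.11],[0.0046,0.3255,0.11],[0.0046,0.3255,0.11],[0.0046,0.3255,0.11],[0.0046,0.3255,0.11],[0.0046,0.3255,0.11],[0.0046,0.3255,0.11],[0.0046,0.3255,0.11],[0.0046,0.3255,0.11],[0.0046,0.3255,0.11]]' --jaw '[0,0.45,0.45,0.45,0.45,0.45,0.55,0.55,0.55,0.55,0.55,0.55,0.55,0.55,0.55,0.55,0.55,0.55,0.55,0.55]'

```text
time_s: 10.73
position: [450.5, 216.6, 164.1]
tool_rot: [-0.222, 0.975, -0.0, -0.0]
ft_force: [-0.5, -0.1, 0.3]
opening: 0.549
```

```bash
python3 - <<'E'
from h import *
c=manip.camera('scene');cv2.imwrite('pics/s2.png',c['frame'])
a=c['frame'][150:330,60:360];cv2.imwrite('pics/s2z.png',cv2.resize(a,None,fx=2.6,fy=2.6,interpolation=cv2.INTER_CUBIC))
E
```

```text
(no output)
```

View pics/s2z.png

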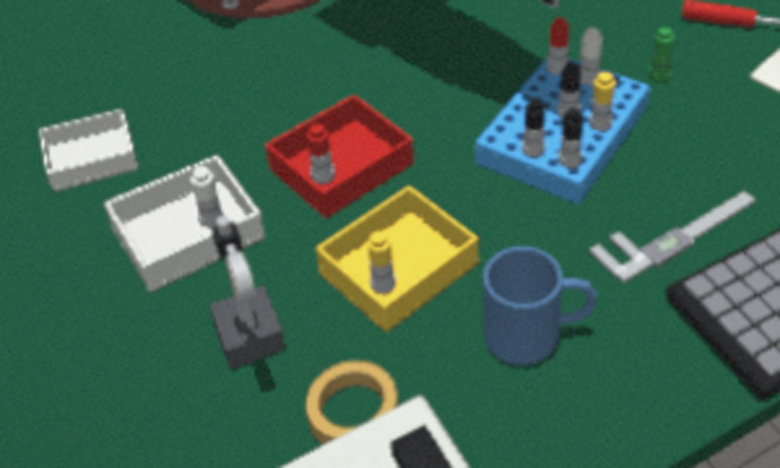

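The first red stands upright in the red bin (picture px 320,152) and nothing else has moved. Next, the second red.

>>> jog_arm --angular '[[0,0,2.5],[0,0,2.5],[0,0,2.5],[0,0,2.5],[0,0,2.5],[0,0,2.5],[0,0,2.5],[0,0,2.5],[0,0,2.5],[0,0,2.5],[0,0,2.5],[0,0,2.5],[0,0,2.5]]' --dp '[[0,0,-0.015],[0,0,-0.035],[0,0,-0.055],[0,0,-0.07],[0,0,-0.079],[0,0,-0.079],[0,0,-0.079],[0,0,-0.079],[0,0,-0.079],[0,0,-0.079],[0,0,-0.079],[0,0,-0.079],[0,0,-0.079]]' --jaw '[0.55,0.55,0.55,0.55,0.55,0.55,0.55,0,0,0,0,0,0]'

```text
time_s: 11.87
position: [451.4, 216.7, 86.2]
tool_rot: [-0.24, 0.971, 0.0, 0.001]
ft_force: [0.2, -1.1, 6.9]
opening: 0.262
```

>>> jog_arm --angular '[[0,0,0],[0,0,0],[0,0,0],[0,0,-103],[0,0,-103],[0,0,-103],[0,0,-103],[0,0,-103],[0,0,-103],[0,0,-103],[0,0,-103],[0,0,-103],[0,0,-103],[0,0,-103],[0,0,-103],[0,0,-103],[0,0,-103],[0,0,-103],[0,0,-103]]' --dp '[[0,0,0.02],[0,0,0.05],[0,0,0.09],[0,0,0.11],[-0.0186,-0.2695,0.11],[-0.0186,-0.2695,0.11],[-0.0186,-0.2695,0.11],[-0.0186,-0.2695,0.11],[-0.0186,-0.2695,0.11],[-0.0186,-0.2695,0.11],[-0.0186,-0.2695,0.11],[-0.0186,-0.2695,0.11],[-0.0186,-0.2695,0.11],[-0.0186,-0.2695,0.11],[-0.0186,-0.2695,0.11],[-0.0186,-0.2695,0.11],[-0.0186,-0.2695,0.11],[-0.0186,-0.2695,0.11],[-0.0186,-0.2695,0.11]]' --jaw '[0,0,0,0,0,0,0,0,0,0,0,0,0,0,0,0,0,0,0]'

```text
time_s: 13.45
position: [431.9, -53.0, 195.4]
tool_rot: [0.611, 0.791, 0.0, 0.0]
ft_force: [-0.5, -0.6, -1.3]
opening: 0.263
```

>>> jog_arm --angular '[[0,0,0],[0,0,0],[0,0,0],[0,0,0],[0,0,0],[0,0,0],[0,0,0],[0,0,0],[0,0,0],[0,0,0]]' --dp '[[0,0,-0.04],[0,0,-0.08],[0,0,-0.105],[0,0,-0.12],[0,0,-0.13],[0,0,-0.136],[0,0,-0.139],[0,0,-0.1395],[0,0,-0.14],[0,0,-0.14]]' --jaw '[0,0,0,0,0,0,0,0,0,0]'

```text
time_s: 14.28
position: [432.5, -53.2, 55.9]
tool_rot: [0.61, 0.792, 0.0, 0.001]
ft_force: [-0.8, 0.3, -0.6]
opening: 0.265
```

>>> jog_arm --angular '[[0,0,0],[0,0,0],[0,0,0],[0,0,0],[0,0,0],[0,0,104],[0,0,104],[0,0,104],[0,0,104],[0,0,104],[0,0,104],[0,0,104],[0,0,104],[0,0,104],[0,0,104],[0,0,104],[0,0,104],[0,0,104],[0,0,104],[0,0,104]]' --dp '[[0,0,-0.0007],[0,0,-0.0007],[0,0,-0.0007],[0,0,0.02],[0,0,0.06],[0,0,0.1],[0.058,0.2915,0.11],[0.058,0.2915,0.11],[0.058,0.2915,0.11],[0.058,0.2915,0.11],[0.058,0.2915,0.11],[0.058,0.2915,0.11],[0.058,0.2915,0.11],[0.058,0.2915,0.11],[0.058,0.2915,0.11],[0.058,0.2915,0.11],[0.058,0.2915,0.11],[0.058,0.2915,0.11],[0.058,0.2915,0.11],[0.058,0.2915,0.11]]' --jaw '[0,0.45,0.45,0.45,0.45,0.45,0.55,0.55,0.55,0.55,0.55,0.55,0.55,0.55,0.55,0.55,0.55,0.55,0.55,0.55]'

```text
time_s: 15.95
position: [490.0, 238.6, 165.5]
tool_rot: [-0.252, 0.968, 0.0, 0.0]
ft_force: [-0.8, -0.4, 1.1]
opening: 0.554
```

>>> jog_arm --angular '[[0,0,0],[0,0,0],[0,0,0],[0,0,0],[0,0,0],[0,0,0],[0,0,0],[0,0,0],[0,0,0],[0,0,0],[0,0,0],[0,0,0],[0,0,0]]' --dp '[[0,0,-0.015],[0,0,-0.035],[0,0,-0.055],[0,0,-0.07],[0,0,-0.08],[0,0,-0.08],[0,0,-0.08],[0,0,-0.08],[0,0,-0.08],[0,0,-0.08],[0,0,-0.08],[0,0,-0.08],[0,0,-0.08]]' --jaw '[0.55,0.55,0.55,0.55,0.55,0.55,0.55,0,0,0,0,0,0]'

```text
time_s: 17.03
position: [490.8, 238.8, 86.3]
tool_rot: [-0.248, 0.969, 0.0, 0.001]
ft_force: [-0.8, -0.3, 7.0]
opening: 0.266
```

>>> jog_arm --angular '[[0,0,0],[0,0,0],[0,0,0],[0,0,-108],[0,0,-108],[0,0,-108],[0,0,-108],[0,0,-108],[0,0,-108],[0,0,-108],[0,0,-108],[0,0,-108],[0,0,-108],[0,0,-108],[0,0,-108],[0,0,-108],[0,0,-108],[0,0,-108],[0,0,-108],[0,0,-108]]' --dp '[[0,0,0.02],[0,0,0.05],[0,0,0.09],[0,0,0.12],[-0.04,-0.5285,0.12],[-0.04,-0.5285,0.12],[-0.04,-0.5285,0.12],[-0.04,-0.5285,0.12],[-0.04,-0.5285,0.12],[-0.04,-0.5285,0.12],[-0.04,-0.5285,0.12],[-0.04,-0.5285,0.12],[-0.04,-0.5285,0.12],[-0.04,-0.5285,0.12],[-0.04,-0.5285,0.12],[-0.04,-0.5285,0.12],[-0.04,-0.5285,0.12],[-0.04,-0.5285,0.12],[-0.04,-0.5285,0.12],[-0.04,-0.5285,0.12]]' --jaw '[0,0,0,0,0,0,0,0,0,0,0,0,0,0,0,0,0,0,0,0]'

```text
time_s: 18.7
position: [449.7, -289.8, 205.2]
tool_rot: [0.637, 0.771, 0.0, -0.0]
ft_force: [-0.1, -0.1, -1.0]
opening: 0.261
```

```bash
python3 - <<'E'
from h import *
s=manip.observe();c=manip.camera('wrist');T=wristT(s,c);np.savez('w3.npz',T=T)
print(s['time_s'],s['position'],s['tool_rot'],s['opening'])
z=c['frame'].copy()
def box(cx,cy,yaw,col):
    r=R.from_euler('z',yaw,degrees=True).as_matrix()[:2,:2]
    for hx,hy,h in((55,65,40),(51,61,4)):
        P=[np.r_[[cx,cy]+r@[a*hx,b*hy],h] for a,b in((1,1),(-1,1),(-1,-1),(1,-1))]
        cv2.polylines(z,[proj(c,P,T).astype(int)],True,col,1)
box(447,-260,6,(0,255,0));box(439,-81,14,(255,255,0))
cv2.imwrite('pics/w3.png',z)
E
```

```text
18.7 [ 449.67425225 -289.75563218  205.17850733] [ 6.36714423e-01  7.71099588e-01  1.54948108e-04 -3.80030248e-04] 0.2614105832231492
```

View pics/w3.png

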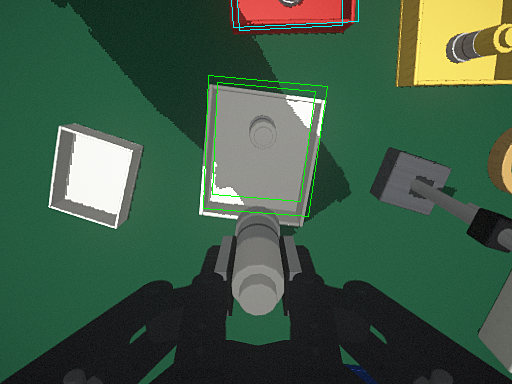

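The white bin's centre is actually about (446,−270), so I'll shift 7 mm further in −y and set the sensor down there.

>>> jog_arm --angular '[[0,0,0],[0,0,0],[0,0,0],[0,0,0],[0,0,0],[0,0,0],[0,0,0],[0,0,0],[0,0,0],[0,0,0]]' --dp '[[-0.002,-0.007,-0.03],[-0.002,-0.007,-0.07],[-0.002,-0.007,-0.105],[-0.002,-0.007,-0.125],[-0.002,-0.007,-0.138],[-0.002,-0.007,-0.145],[-0.002,-0.007,-0.148],[-0.002,-0.007,-0.1495],[-0.002,-0.007,-0.15],[-0.002,-0.007,-0.15]]' --jaw '[0,0,0,0,0,0,0,0,0,0]'

```text
time_s: 19.58
position: [448.6, -297.2, 56.2]
tool_rot: [0.637, 0.771, -0.0, 0.001]
ft_force: [-0.2, 0.2, -1.1]
opening: 0.261
```

>>> jog_arm --angular '[[0,0,0],[0,0,0],[0,0,0],[0,0,0],[0,0,0],[0,0,0],[0,0,0],[0,0,0],[0,0,0]]' --dp '[[0,0,-0.0005],[0,0,-0.001],[0,0,-0.001],[0,0,-0.001],[0,0,-0.001],[0,0,0.02],[0,0,0.06],[0,0,0.1],[0,0,0.12]]' --jaw '[0,0,0.45,0.45,0.45,0.45,0.45,0.45,0.45]'

```text
time_s: 20.33
position: [449.1, -297.9, 179.5]
tool_rot: [0.638, 0.77, -0.0, 0.002]
ft_force: [2.0, -1.3, -0.1]
opening: 0.447
```

>>> jog_arm --angular '[[0,0,108],[0,0,108],[0,0,108],[0,0,108],[0,0,108],[0,0,108],[0,0,108],[0,0,108],[0,0,108],[0,0,108],[0,0,108],[0,0,108],[0,0,108],[0,0,108],[0,0,108],[0,0,108],[0,0,108],[0,0,108]]' --dp '[[0.118,0.4975,0],[0.118,0.4975,0],[0.118,0.4975,0],[0.118,0.4975,0],[0.118,0.4975,0],[0.118,0.4975,0],[0.118,0.4975,0],[0.118,0.4975,0],[0.118,0.4975,0],[0.118,0.4975,0],[0.118,0.4975,0],[0.118,0.4975,0],[0.118,0.4975,0],[0.118,0.4975,0],[0.118,0.4975,0],[0.118,0.4975,0],[0.118,0.4975,0],[0.118,0.4975,0]]' --jaw '[0.55,0.55,0.55,0.55,0.55,0.55,0.55,0.55,0.55,0.55,0.55,0.55,0.55,0.55,0.55,0.55,0.55,0.55]'

```text
time_s: 21.83
position: [566.0, 200.2, 175.3]
tool_rot: [-0.246, 0.969, -0.0, -0.0]
ft_force: [-0.1, -0.5, -0.1]
opening: 0.552
```

>>> jog_arm --angular '[[0,0,0],[0,0,0],[0,0,0],[0,0,0],[0,0,0],[0,0,0],[0,0,0],[0,0,0],[0,0,0],[0,0,0],[0,0,0],[0,0,0],[0,0,0],[0,0,0]]' --dp '[[0,0,-0.025],[0,0,-0.045],[0,0,-0.065],[0,0,-0.08],[0,0,-0.088],[0,0,-0.09],[0,0,-0.09],[0,0,-0.09],[0,0,-0.09],[0,0,-0.09],[0,0,-0.09],[0,0,-0.09],[0,0,-0.09],[0,0,-0.09]]' --jaw '[0.55,0.55,0.55,0.55,0.55,0.55,0.55,0.55,0,0,0,0,0,0]'

```text
time_s: 23.0
position: [566.7, 200.6, 86.2]
tool_rot: [-0.248, 0.969, -0.0, 0.001]
ft_force: [0.2, -0.8, 5.8]
opening: 0.265
```

>>> jog_arm --angular '[[0,0,0],[0,0,0],[0,0,0],[0,0,-103],[0,0,-103],[0,0,-103],[0,0,-103],[0,0,-103],[0,0,-103],[0,0,-103],[0,0,-103],[0,0,-103],[0,0,-103],[0,0,-103],[0,0,-103],[0,0,-103],[0,0,-103],[0,0,-103],[0,0,-103],[0,0,-103]]' --dp '[[0,0,0.02],[0,0,0.05],[0,0,0.09],[0,0,0.12],[0.036,-0.2705,0.12],[0.036,-0.2705,0.12],[0.036,-0.2705,0.12],[0.036,-0.2705,0.12],[0.036,-0.2705,0.12],[0.036,-0.2705,0.12],[0.036,-0.2705,0.12],[0.036,-0.2705,0.12],[0.036,-0.2705,0.12],[0.036,-0.2705,0.12],[0.036,-0.2705,0.12],[0.036,-0.2705,0.12],[0.036,-0.2705,0.12],[0.036,-0.2705,0.12],[0.036,-0.2705,0.12],[0.036,-0.2705,0.12]]' --jaw '[0,0,0,0,0,0,0,0,0,0,0,0,0,0,0,0,0,0,0,0]'

```text
time_s: 24.67
position: [601.9, -69.9, 205.2]
tool_rot: [0.603, 0.798, -0.0, -0.0]
ft_force: [0.4, -0.8, -0.9]
opening: 0.263
```

```bash
python3 - <<'E'
from h import *
s=manip.observe();c=manip.camera('wrist');T=wristT(s,c)
print(s['time_s'],s['position'],s['tool_rot'],s['opening'])
z=c['frame'].copy()
r=R.from_euler('z',13,degrees=True).as_matrix()[:2,:2]
for hx,hy,h in((55,65,40),(51,61,4)):
    P=[np.r_[[608,-97]+r@[a*hx,b*hy],h] for a,b in((1,1),(-1,1),(-1,-1),(1,-1))]
    cv2.polylines(z,[proj(c,P,T).astype(int)],True,(0,0,255),1)
th=np.linspace(0,6.28,40);cv2.polylines(z,[proj(c,np.c_[602+14*np.cos(th),-70+14*np.sin(th),0*th+4],T).astype(int)],True,(255,0,255),1)
cv2.imwrite('pics/w4.png',z)
E
```

```text
24.6667 [601.894693   -69.94252441 205.22384658] [ 6.02635586e-01  7.98016500e-01 -2.43361936e-05 -1.25727517e-04] 0.26312987410390415
```

View pics/w4.png

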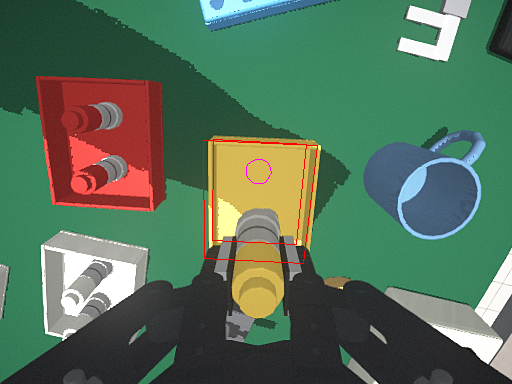

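The red box matches the yellow bin, and both reds and both whites are standing. I'll place the yellow now.

>>> jog_arm --angular '[[0,0,0],[0,0,0],[0,0,0],[0,0,0],[0,0,0],[0,0,0],[0,0,0],[0,0,0],[0,0,0],[0,0,0]]' --dp '[[0,0,-0.03],[0,0,-0.07],[0,0,-0.105],[0,0,-0.125],[0,0,-0.138],[0,0,-0.145],[0,0,-0.148],[0,0,-0.1495],[0,0,-0.15],[0,0,-0.15]]' --jaw '[0,0,0,0,0,0,0,0,0,0]'

```text
time_s: 25.55
position: [602.7, -70.1, 56.3]
tool_rot: [0.603, 0.798, 0.0, 0.001]
ft_force: [0.5, -0.5, -0.7]
opening: 0.263
```

>>> jog_arm --angular '[[0,0,0],[0,0,0],[0,0,0],[0,0,0],[0,0,0],[0,0,0],[0,0,0],[0,0,0],[0,0,0],[0,0,0],[0,0,0],[0,0,0],[0,0,0],[0,0,0]]' --dp '[[0,0,-0.0005],[0,0,-0.001],[0,0,-0.001],[0,0,-0.001],[0,0,-0.001],[0,0,0.02],[0,0,0.06],[0,0,0.1],[-0.09,0.06,0.2],[-0.09,0.06,0.25],[-0.09,0.06,0.25],[-0.09,0.06,0.25],[-0.09,0.06,0.25],[-0.09,0.06,0.25]]' --jaw '[0,0,0.45,0.45,0.45,0.45,0.45,0.45,0.45,0.45,0.45,0.45,0.45,0.45]'

```text
time_s: 26.72
position: [512.1, -9.1, 309.9]
tool_rot: [0.603, 0.798, 0.002, 0.003]
ft_force: [1.2, 0.5, 0.8]
opening: 0.453
```

```bash
python3 - <<'E'
from h import *
s=manip.observe();c=manip.camera('wrist');d=manip.camera('scene');print(s['time_s'],s['position'])
a=cv2.resize(d['frame'][150:330,60:360],None,fx=1.75,fy=1.75,interpolation=cv2.INTER_CUBIC)
b=cv2.resize(c['frame'][:,:],(380,285));z=np.zeros((600,800,3),np.uint8);z[:a.shape[0],:a.shape[1]]=a;z[315:600,:380]=b
e=manip.camera('side');f=cv2.resize(e['frame'][120:300,120:400],None,fx=1.5,fy=1.5,interpolation=cv2.INTER_CUBIC);z[320:320+f.shape[0],380:380+f.shape[1]]=f
cv2.imwrite('pics/fin.png',z)
E
```

```text
26.7167 [512.11527201  -9.05502752 309.90989751]
```

View pics/fin.png

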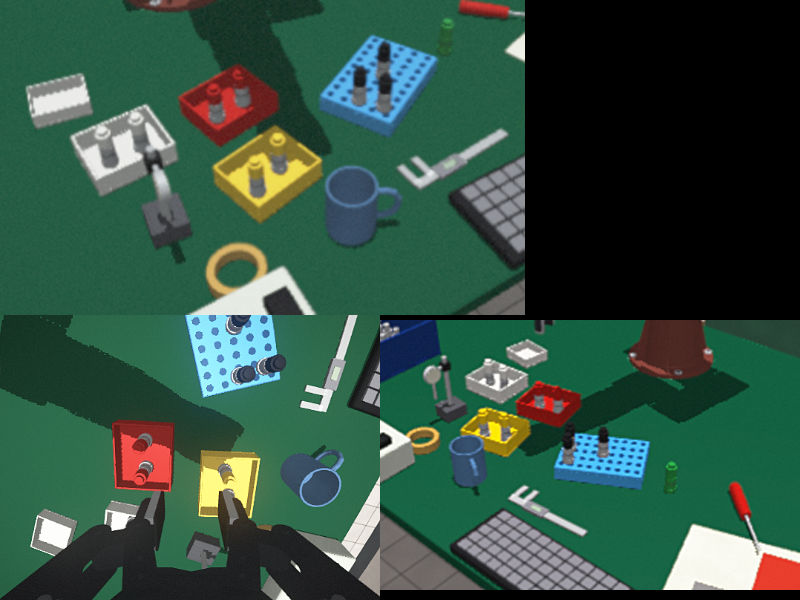

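All three views show two sensors upright in each bin, three black ones on the rack and the bystanders where they were. I'll let the arm settle, then hand in.

>>> jog_arm --angular '[[0,0,0],[0,0,0],[0,0,0],[0,0,0]]' --dp '[[0,0,0],[0,0,0],[0,0,0],[0,0,0]]' --jaw '[0.45,0.45,0.45,0.45]'

```text
time_s: 27.2
position: [511.9, -10.2, 304.5]
tool_rot: [0.604, 0.797, -0.0, -0.001]
ft_force: [-0.5, 0.4, -0.1]
opening: 0.451
```

```bash
python3 -c "
from plant import manip
print(manip.close_job())"
```

```text
the job is handed in; nothing more can be done
None
```

All four sensors are sorted: both reds, the yellow and the white stand upright in their bins. I handed the job in at about 27 s of the 72 s allowed; no verdict was reported.

**Last check:** the scene, side and wrist pictures together show two upright sensors in each bin and the three black ones still upright on the rack. The gauge stand, mug, tape roll, screwdriver and caliper look undisturbed. I judged these by eye and did not measure the final positions.

**What disagreed:**
- **White bin:** my first estimate of its centre was about 10 mm off. A close wrist view showed this, and I corrected it before setting the sensor down.
- **Red bin:** its centre was also about 5 mm off in that view. I did not re-place the two reds, which stand about 24 and 33 mm from the centre along the bin, within the 55 mm limit.
- **First red:** it was pressed onto the bin floor with about 23 N before I let go; the others were set down more lightly.

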